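Clear the index disc of slag and hold the index plunger out

ROBOT

A 6-joint arm with a two-finger parallel gripper is mounted at the origin on a cart in front of the work surface, level with it; the furniture and walls round the work are solid. World frame = base frame: x ahead of the robot, y to its left, z up, the work surface at z = 0. Lengths are in m, angles in degrees, forces in N, time in s.
With the tool pointing down it reaches from about 0.325 to 0.925 m from the base axis. Payload 3.1 kg.
Tool frame: the origin (TCP) lies between the finger pads; the fingertips stand 22 mm ahead of it and the grasp point (between the pads) lies 3 mm ahead of it; z points along the fingers, y is the line along which they close (so a half turn about z gives the same grasp; the last joint's range is limited). The gripper opens to 85 mm and grips with 20 to 120 N. Pads are 22 mm wide; open, the fingers measure 114 mm over their backs; the gripper's body (76 mm by 85 mm) begins 54 mm behind the grasp point. The pads swing forward as they close: fully open they stand 13 mm farther back than shut.
Start: joints at [63.873, 12.427, 92.441, -0, 75.132, -6.429], TCP at [0.211, 0.588, 0.217] pointing down, gripper open.
Joint ranges: [-157.48, 157.48], [-44.54, 120.13], [17.64, 146.25], [-64.5, 244.5], [7.68, 150.69], [-147.95, 147.95]. Speed limits (degrees/s): [159.86, 159.86, 180, 180, 180, 180].

INTERFACE

Orientations are given as [roll, pitch, yaw] about the fixed x, y, z axes, in that order (R = Rz(yaw) Ry(pitch) Rx(roll)).
In Python, from plant import r, vision gives the robot as it stands. The module is installed in compiled form; this text tells all that it offers.
- The arm moves only by the tool move_arm, never from a script. Its argument "deltas" is text: rows parted by semicolons, each of 7 numbers parted by spaces: the shift along the tool's x, y, z in m, then the turn, a rotation vector about the tool's x, y, z in degrees, then the opening in per cent of the stroke, from 0 (shut) to 100 (fully open). In form: dx dy dz rx ry rz fingers; .... A call has 1 to 8 rows; each row shifts and turns the commanded pose from where the row before left it, along the tool's axes as they then stand; what a row does not reach is not made up. A row lasts 1/8 s, in which the tool goes at most 62.5 mm and 10.7 degrees, less where a joint would pass 70% of its speed; a pose out of reach is approached as far as the arm can. A call is refused whole if a number of a shift passes 0.0625 or a number of a turn 10.7, either way. A call with a gripper value outside its range is refused whole. The fingers move at their own pace and stop on an object; "grip_force" is the grip in N (left out, the last holds). Time passes only in rows, so rows that do not move let the fingers close. It gives the time, the measured TCP pose, the force, the opening and the grip force at its end, in the units of the state.
- r.get_obs(): the state, without advancing time (a new reading comes with each control period).
- vision.read_camera(name): name is "scene" or "side" or "wrist"; returns the picture (400x640x3 uint8, red, green, blue); there is no depth.
- vision.camera_info(name): a dict with "fx", "fy", "cx", "cy" (pixels), "distortion" ([k1, k2, p1, p2, k3] as OpenCV has them; the pictures are not rectified), "camera_from_world" (4x4, takes a point from world to camera coordinates). Camera axes: x right, y up, looking along -z (the intrinsics and any distortion apply to the point x, -y, -z); pixel columns grow to the right and rows downward; lengths in m; the calibration is good to about 2 mm. A picture is of the moment at which its call begins: read the wrist's pose just before it. camera_info takes no time and is no camera call; for the wrist camera it gives the pose at the moment of the call.
- r.finish_job(): hands the job in; it is judged then, once.
The state is a dict: "t": time; "joints": joint angles; "joint_vel": joint speeds; "effort": joint torques, N m; "position": TCP position; "orientation": TCP orientation; "ft_force": force on the tool from outside, world axes, zero at the start; "wrist_torque": the same for the moment, N m; "width": finger opening in m; "gripper_force": force on a finger pad.
Only numpy, scipy, OpenCV 4.12 (cv2) and the standard library are available. Lean on these libraries where they do the work, as an engineer would, in place of code of your own. Each camera call takes 0.05 s, during which the arm holds its last target. There are 200 camera calls.

TASK

Clear the indexing fixture so that its disc can be turned: pick up the scraper block and, with it, sweep all three slag lumps gently off the disc into the tray beneath it; do not touch the lumps with the gripper. Then stand the scraper upright on the smooth strip at the back of the bench again and let go of it. Finally grip the red plunger knob, pull it fully back out of the disc against its spring, and finish while still holding it there; leave the green tin, the black pocket tin and the steel T-piece where they are.

Things in the scene. Friction and masses are not known exactly. Their poses are not given: they have to be found in the camera images.
- fixture: Indexing fixture, fixed. Origin: centre of its underside, at bench height; z up. A level fixed disc, diameter 170 mm, is centred over it, flat top 55 mm above the bench. Below it a shallow tray, x -120 to 120, y -98 to 150 mm, floor 11, lip 26 mm high. On the -y side a blue plunger bracket, 36 mm wide, y -100 to -122 mm (sleeve to -131), 62 mm high; nothing else is higher than the disc.
- disc_top (a point): Centre of the disc's top face, 55 mm above the bench; axes as the fixture's.
- knob (a point): Centre of the red plunger knob's grip, 43 mm above the bench; seated, 163 mm from the disc's centre on the fixture's -y axis. A cylinder along that axis: diameter 26 mm, 26 mm long (13 mm either side of this point), then a flange 40 mm across, 6 mm thick at the outer (-y) end, which fingers catch. Pinch from above, fingers closing along the fixture's x; nothing lies under it. Moves with the plunger.
- plunger (a joint): How far the plunger is pulled out, in m, along the fixture's -y: 0 seated (pin 10 mm deep in the hole in the disc's rim), 0.018 fully back at a hard stop. The spring pushes it home with about 4 N at 0 and 9.5 N at 0.018; let go, it springs back, and fingers may creep along the grip until they bear on the flange, so pull a few mm past the stop.
- scraper_grip (a point): Centre of the scraper block's orange grip, 60 mm above its underside; z up, x across the thickness, y along the width. About 0.25 kg, stands upright at the start on the smooth back strip of the bench. Steel foot 24 mm (x) by 112 mm (y), 26 mm high; on it the grip, 22 mm thick (x) by 70 mm (y), up to 84 mm above the underside. Pinch the grip across its 22 mm; the 112 mm wide foot sweeps.
- slag_1_mid (a point): Middle of a dark slag lump, 14 x 11 mm and 9 to 12 mm high, about 15 g, loose on the disc's top; this point is 4.5 mm above its underside. At the start the lumps lie within 36 mm of the disc's centre in the fixture's x and 45 mm in its y.
- slag_2_mid (a point): Middle of the second slag lump, the same.
- slag_3_mid (a point): Middle of the third slag lump, the same.
- dip_tin: Bystander: round green tin with a light lid, diameter 70 mm, 40 mm high, loose at the back right of the bench. Origin at the centre of its underside.
- collet_tin: Bystander: flat black pocket tin, 65 x 94 x 26 mm, loose at the back left. Origin at the centre of its underside.
- t_coupon: Bystander: grey steel T-shaped test piece, 55 x 100 x 47 mm, loose on the left of the bench. Origin at the centre of its underside.

How it is judged:
By the outcome, as a careful person would: the job done as asked, in the order asked, and still so for the second after the job is handed in, while the arm keeps its last pose, push and grip.
It also fails if it takes over 59 s, if anything falls off the work surface, if the arm or the gripper's body presses on something with over 40 N, if the wrist force passes 120 N, or if a joint passes its speed limit or range.

## Working session

There is one attempt and no reset: what is moved stays moved. The work goes in short steps, Python scripts to look and compute and a tool call to move; the robot and the scene stay as the last step left them, time stands still between calls to the robot, and variables do not carry over. Pictures are saved under pics/ and viewed, at most 10 in all, crops included, and the job is handed in when it is done.

Besides the shell and the picture viewer there is one more tool, called by a JSON object that holds its "api" and its "payload", one argument or row to a line. move_arm: Moves the arm, as the interface text tells. Its arguments: {"type":"object","properties":{"deltas":{"type":"string"},"grip_force":{"type":"number"}},"required":["deltas"]}

```bash
mkdir -p pics
cat > h.py <<'E'
import numpy as np, cv2
from plant import r, vision
def ray(info,uv):
    K=np.array([[info['fx'],0,info['cx']],[0,info['fy'],info['cy']],[0,0,1]])
    p=cv2.undistortPoints(np.array(uv,float).reshape(-1,1,2),K,np.array(info['distortion'],float)).reshape(-1,2)
    T=np.array(info['camera_from_world']);R=T[:3,:3];c=-R.T@T[:3,3]
    d=np.c_[p[:,0],-p[:,1],-np.ones(len(p))]@R
    return c,d
def plane(info,uv,z):
    c,d=ray(info,uv); return c+d*((z-c[2])/d[:,2])[:,None]
def proj(info,P):
    T=np.array(info['camera_from_world']);q=np.atleast_2d(P)@T[:3,:3].T+T[:3,3]
    K=np.array([[info['fx'],0,info['cx']],[0,info['fy'],info['cy']],[0,0,1]])
    q=q*[1,-1,-1]
    return cv2.projectPoints(q,np.zeros(3),np.zeros(3),K,np.array(info['distortion'],float))[0].reshape(-1,2)
E
python3 - <<'E'
from h import *
print({k:np.round(v,3).tolist() if not isinstance(v,float) else v for k,v in r.get_obs().items()})
for n in ('scene','side'):
    im=vision.read_camera(n); cv2.imwrite(f'pics/{n}0.png',im[...,::-1]); i=vision.camera_info(n)
    T=np.array(i['camera_from_world']);print(n,-T[:3,:3].T@T[:3,3], T[:3,:3].round(2).tolist(), i['fx'])
E
```

```text
{'t': 0.0, 'joints': [63.873, 12.478, 92.528, -0.0, 75.133, -6.43], 'joint_vel': [0.031, -0.03, 0.035, 0.026, 0.034, -0.02], 'effort': [-0.0, -39.686, -30.385, -0.0, 0.01, -0.0], 'position': [0.21, 0.588, 0.215], 'orientation': [-179.862, -0.015, 160.302], 'ft_force': [-0.245, 0.37, -0.334], 'wrist_torque': [0.009, 0.032, -0.0], 'gripper_force': 0.0, 'width': 0.08534145227168655}
scene [-0.05793806 -1.03522449  0.60839311] [[0.87, -0.5, -0.0], [0.21, 0.37, 0.91], [-0.45, -0.79, 0.42]] 459.6621769753279
side [ 0.16409637 -0.95082054  0.59848606] [[0.94, -0.34, 0.01], [0.16, 0.46, 0.88], [-0.31, -0.82, 0.48]] 400.81869967300975
```

View pics/scene0.png

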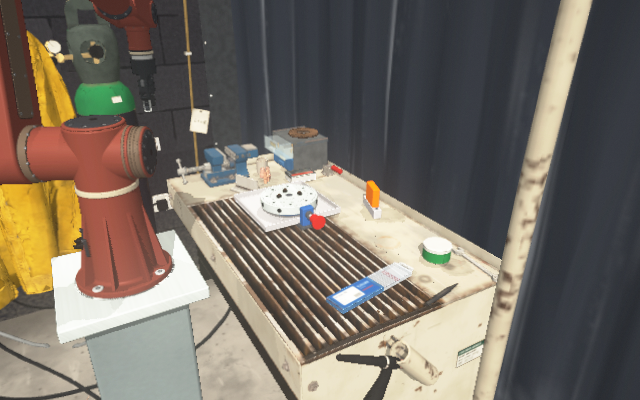

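View pics/side0.png

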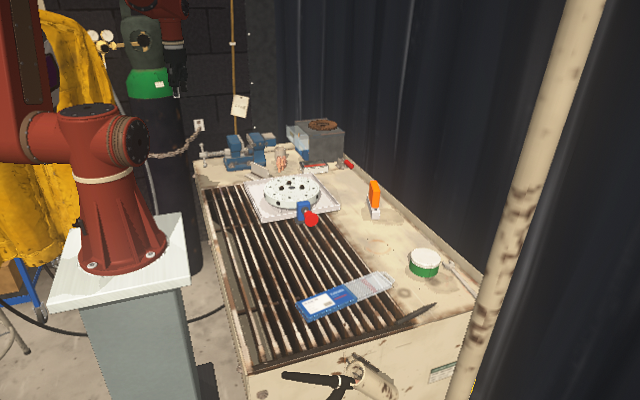

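The scene view shows the disc at about (289,198), knob (318,222), scraper (373,197) and green tin (436,250). In the side view they are at (292,190), (311,218), (375,195) and (424,263). The disc has dark dots, so I need the wrist view to tell the lumps apart.

Run:
```python
from h import *
a=vision.camera_info('scene');b=vision.camera_info('side')
print('disc',plane(a,[289,197],.055),plane(b,[292,190],.055))
def cent(im,m): 
    n,l,s,c=cv2.connectedComponentsWithStats(m.astype(np.uint8)); k=1+np.argmax(s[1:,4]); return c[k],s[k]
A=cv2.cvtColor(cv2.imread('pics/scene0.png'),cv2.COLOR_BGR2HSV).astype(int);B=cv2.cvtColor(cv2.imread('pics/side0.png'),cv2.COLOR_BGR2HSV).astype(int)
for i,I in ((a,A),(b,B)):
    roi=np.zeros(I.shape[:2],bool);roi[150:300,250:480]=1
    for n,m,z in (('knob',((I[...,0]<4)|(I[...,0]>175))&(I[...,1]>180)&(I[...,2]>120),.043),('grip',(I[...,0]>8)&(I[...,0]<18)&(I[...,1]>190)&(I[...,2]>150),.055)):
        c,s=cent(I,m&roi);print(n,c,s,plane(i,[c],z))
w=vision.camera_info('wrist');T=np.array(w['camera_from_world']);print('wrist',-T[:3,:3].T@T[:3,3],T[:3,:3].round(3).tolist(),w['fx'],w['cx'],w['cy'])
print(plane(a,[436,245],.04))
```

```text
disc [[0.47332908 0.08171043 0.055     ]] [[0.47242675 0.07637532 0.055     ]]
knob [317.27922078 221.12987013] [310 215  15  14 154] [[ 0.48051795 -0.0746862   0.043     ]]
grip [371.84408602 195.38709677] [366 181  13  26 186] [[ 0.69082699 -0.03061493  0.055     ]]
knob [310.51204819 218.61445783] [304 211  15  16 166] [[ 0.47603131 -0.079597    0.043     ]]
grip [374.09333333 194.        ] [369 180  11  28 225] [[ 0.69389914 -0.02660961  0.055     ]]
wrist [0.14741793 0.61214856 0.37219605] [[0.337, 0.941, -0.003], [-0.909, 0.325, -0.26], [-0.244, 0.09, 0.965]] 305.97531243346714 319.53436837869816 198.442359227668
[[ 0.67211076 -0.32563548  0.04      ]]
```

```bash
cat >> h.py <<'E'
from scipy.spatial.transform import Rotation as Ro
def rows(targets, start=None):
    "targets: list of (x,y,z,yaw,n); prints tool-frame deltas, tool pointing down"
    o=r.get_obs(); p=np.array(o['position']);y=o['orientation'][2]
    if start is not None: p=np.array(start[:3]);y=start[3]
    for (X,Y,Z,W,n) in targets:
        q=np.array([X,Y,Z]); dy=(W-y+180)%360-180
        for k in range(n):
            yk=y+dy*k/n; R=Ro.from_euler('xyz',[180,0,yk],degrees=True).as_matrix()
            d=R.T@((q-p)/n); print('%.3f %.3f %.3f 0 0 %.1f'%(*d,-dy/n))
        p=q;y=W; print('--')
E
python3 -c "
from h import *
rows([(.56,.15,.26,90,12)])"
```

```text
-0.040 -0.025 -0.004 0 0 5.9
-0.042 -0.020 -0.004 0 0 5.9
-0.044 -0.016 -0.004 0 0 5.9
-0.045 -0.011 -0.004 0 0 5.9
-0.046 -0.007 -0.004 0 0 5.9
-0.047 -0.002 -0.004 0 0 5.9
-0.047 0.003 -0.004 0 0 5.9
-0.046 0.008 -0.004 0 0 5.9
-0.045 0.012 -0.004 0 0 5.9
-0.044 0.017 -0.004 0 0 5.9
-0.042 0.021 -0.004 0 0 5.9
-0.039 0.025 -0.004 0 0 5.9
--
```

{"api": "move_arm", "payload": {
  "deltas": "-0.04 -0.025 -0.004 0 0 5.9 100; -0.042 -0.02 -0.004 0 0 5.9 100; -0.044 -0.016 -0.004 0 0 5.9 100; -0.045 -0.011 -0.004 0 0 5.9 100; -0.046 -0.007 -0.004 0 0 5.9 100; -0.047 -0.002 -0.004 0 0 5.9 100; -0.047 0.003 -0.004 0 0 5.9 100; -0.046 0.008 -0.004 0 0 5.9 100"
}}

```text
t: 1.1
position: [0.4443, 0.2944, 0.2481]
orientation: [-180.0, -0.0, 112.9]
ft_force: [0.2, 0.3, -0.6]
width: 0.0854
gripper_force: 0.0
```

{"api": "move_arm", "payload": {
  "deltas": "-0.045 0.012 -0.004 0 0 5.9 100; -0.044 0.017 -0.004 0 0 5.9 100; -0.042 0.021 -0.004 0 0 5.9 100; -0.039 0.025 -0.004 0 0 5.9 100; 0 0 0 0 0 0 100; 0 0 0 0 0 0 100"
}}

```text
t: 1.85
position: [0.5585, 0.1488, 0.2637]
orientation: [-179.9, -0.0, 89.5]
ft_force: [0.0, 0.5, 0.3]
width: 0.0855
gripper_force: 0.0
```

Run:
```python
from h import *
print(r.get_obs()['position'],r.get_obs()['orientation'],np.round(r.get_obs()['joints'],1))
w=vision.camera_info('wrist');im=vision.read_camera('wrist'); cv2.imwrite('pics/w1.png',im[...,::-1])
import pickle;pickle.dump(w,open('w1.pkl','wb'))
```

```text
[0.55852422 0.14877438 0.26374296] [-1.79895769e+02 -2.55854750e-02  8.95076942e+01] [ 7.9  4.8 96.   0.  79.4  8.4]
```

View pics/w1.png

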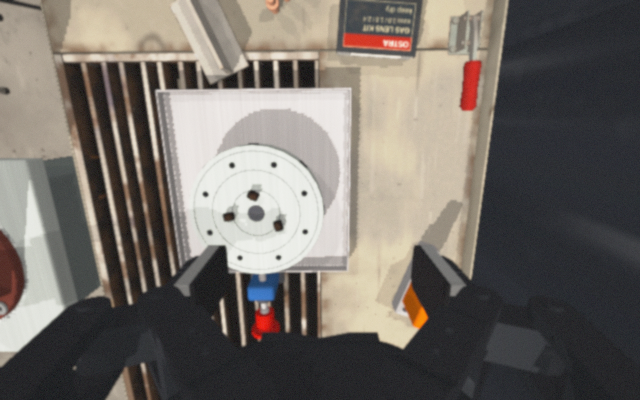

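The wrist view shows the disc centred at about (258,209), with lumps at (253,195), (229,216) and (279,226). The bracket and knob are at (263,300), the scraper is turned and partly hidden at (412,300), and the T-piece (210,40) and pocket tin (378,25) are at the top.

Run:
```python
from h import *
import pickle;w=pickle.load(open('w1.pkl','rb'));im=cv2.imread('pics/w1.png');g=cv2.cvtColor(im,cv2.COLOR_BGR2GRAY);hsv=cv2.cvtColor(im,cv2.COLOR_BGR2HSV).astype(int)
# disc ellipse by casting rim pixels; disc mask: near-white inside roi
m=(g[130:285,185:335]<75).astype(np.uint8)
n,l,s,c=cv2.connectedComponentsWithStats(m)
for k in range(1,n):
    if 8<s[k,4]<1500: print(s[k].tolist(),(c[k]+[185,130]).round(1),plane(w,[c[k]+[185,130]],.055)[0].round(4))
print('rim',plane(w,[[192,209],[324,209],[258,145],[258,274]],.055).round(4).tolist())
print('tray lip corners',plane(w,[[158,90],[350,88],[347,271],[181,271]],.026).round(4).tolist())
r_=((hsv[...,0]<5)|(hsv[...,0]>174))&(hsv[...,1]>170)&(hsv[...,2]>100);r_[:280]=0;r_[:,:235]=0;r_[:,300:]=0
ys,xs=np.nonzero(r_);print('knob px',xs.mean(),ys.min(),ys.max(),plane(w,[[xs.mean(),ys.mean()]],.05))
rows([(.67,.05,.26,90,5)])
```

```text
[63, 61, 10, 9, 66] [252.7 194.7] [0.4742 0.1231 0.055 ]
[39, 83, 10, 7, 61] [228.8 216.1] [0.4422 0.0955 0.055 ]
[89, 90, 9, 10, 60] [278.  224.9] [0.5037 0.0833 0.055 ]
[5, 116, 46, 39, 961] [215.1 270.6] [0.4174 0.0197 0.055 ]
[0, 127, 12, 14, 62] [189. 263.] [0.3841 0.031  0.055 ]
[103, 143, 12, 12, 135] [293.9 278.4] [0.5215 0.0075 0.055 ]
[121, 143, 11, 12, 128] [310.8 278.6] [0.5441 0.007  0.055 ]
[56, 144, 43, 11, 373] [262.2 279.4] [0.4792 0.0063 0.055 ]
rim [[0.3969, 0.1052, 0.055], [0.5621, 0.1039, 0.055], [0.4845, 0.1837, 0.055], [0.4741, 0.0144, 0.055]]
tray lip corners [[0.3603, 0.2487, 0.026], [0.5949, 0.2488, 0.026], [0.5948, 0.0022, 0.026], [0.3574, 0.0038, 0.026]]
knob px 264.0570866141732 308 338 [[ 0.47662304 -0.06709639  0.05      ]]
-0.020 0.022 0.001 0 0 -0.1
-0.020 0.022 0.001 0 0 -0.1
-0.020 0.022 0.001 0 0 -0.1
-0.020 0.022 0.001 0 0 -0.1
-0.020 0.022 0.001 0 0 -0.1
--
```

{"api": "move_arm", "payload": {
  "deltas": "-0.025 0.028 0 0 0 0 100; -0.025 0.028 0 0 0 0 100; -0.025 0.028 0 0 0 0 100; -0.025 0.028 0 0 0 0 100; 0 0 0 0 0 0 100; 0 0 0 0 0 0 100"
}}

```text
t: 2.65
position: [0.6694, 0.0492, 0.264]
orientation: [-179.9, -0.0, 89.6]
ft_force: [0.1, 1.0, -0.4]
width: 0.0855
gripper_force: 0.0
```

Run:
```python
from h import *
print(r.get_obs()['position'],r.get_obs()['orientation'])
w=vision.camera_info('wrist');im=vision.read_camera('wrist'); cv2.imwrite('pics/w2.png',im[...,::-1])
import pickle;pickle.dump(w,open('w2.pkl','wb'))
```

```text
[0.6693768  0.04915478 0.26403839] [-1.79911368e+02 -4.11470052e-02  8.95943847e+01]
```

View pics/w2.png

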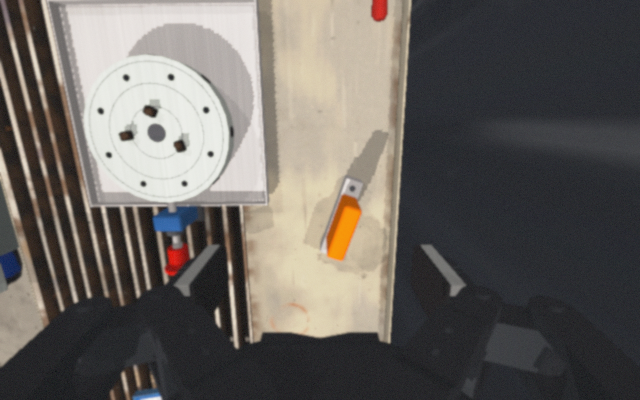

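The second wrist view shows the scraper clear of the fingers: orange grip from about (350,197) to (335,258), foot's far end at (353,182). The lumps are at (150,111), (126,135) and (180,146).

Run:
```python
from h import *
im=cv2.imread('pics/w2.png');c=im[165:275,300:390];cv2.imwrite('pics/w2c.png',cv2.resize(c,None,fx=5.4,fy=5.4,interpolation=cv2.INTER_CUBIC))
import pickle;w=pickle.load(open('w2.pkl','rb'))
hsv=cv2.cvtColor(im,cv2.COLOR_BGR2HSV).astype(int);m=(hsv[...,0]>5)&(hsv[...,0]<20)&(hsv[...,1]>180)&(hsv[...,2]>190);m[:,:300]=0;m[:170]=0;m[265:]=0;m[:,380:]=0
q=np.argwhere(m)[:,::-1].astype(np.float32)
P=(plane(w,q,.084)[:,:2]*1000).astype(np.float32);print(len(q),cv2.minAreaRect(P),P.mean(0),cv2.boxPoints(cv2.minAreaRect(q)))
```

```text
943 ((695.0702514648438, -16.115829467773438), (67.52706146240234, 20.937681198120117), 71.10792541503906) [695.3844   -15.421192] [[325.0464  254.4794 ]
 [344.73712 203.28354]
 [361.2887  209.6495 ]
 [341.59796 260.84537]]
```

View pics/w2c.png

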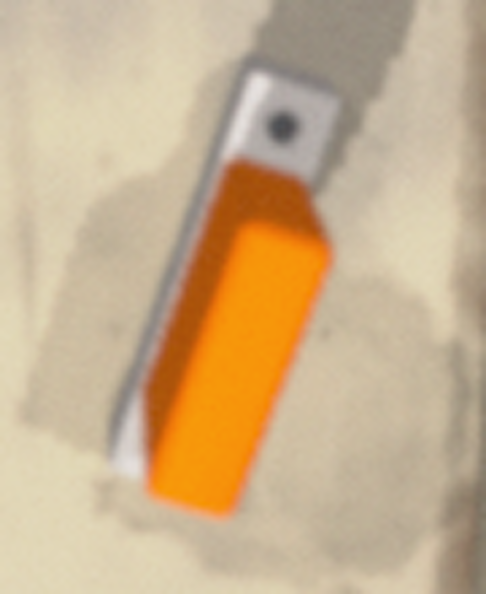

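```bash
python3 -c "
from h import *
rows([(.695,-.016,.15,71.1,5),(.695,-.016,.06,71.1,1)])"
```

```text
-0.013 0.005 0.023 0 0 3.7
-0.013 0.006 0.023 0 0 3.7
-0.012 0.007 0.023 0 0 3.7
-0.012 0.008 0.023 0 0 3.7
-0.011 0.008 0.023 0 0 3.7
--
0.000 -0.000 0.090 0 0 -0.0
--
```

{"api": "move_arm", "payload": {
  "deltas": "-0.013 0.005 0.023 0 0 3.7 55; -0.013 0.006 0.023 0 0 3.7 55; -0.012 0.007 0.023 0 0 3.7 55; -0.012 0.008 0.023 0 0 3.7 55; -0.011 0.008 0.023 0 0 3.7 55; 0 0 0.01 0 0 0 55; 0 0 0 0 0 0 55; 0 0 0 0 0 0 55"
}}

```text
t: 3.7
position: [0.6963, -0.0168, 0.141]
orientation: [179.9, -0.0, 71.1]
ft_force: [0.5, 0.1, 0.2]
width: 0.0469
gripper_force: 0.0
```

Run:
```python
from h import *
o=r.get_obs();print(o['position'],o['orientation'])
w=vision.camera_info('wrist');im=vision.read_camera('wrist')
hsv=cv2.cvtColor(im[...,::-1].copy(),cv2.COLOR_BGR2HSV).astype(int);m=(hsv[...,0]>5)&(hsv[...,0]<20)&(hsv[...,1]>180)&(hsv[...,2]>190)
n,l,s,c=cv2.connectedComponentsWithStats(m.astype(np.uint8));k=1+np.argmax(s[1:,4]);print(s[k])
q=np.argwhere(l==k)[:,::-1].astype(float)
P=(plane(w,q,.084)[:,:2]*1000).astype(np.float32);print(cv2.minAreaRect(P))
cv2.imwrite('pics/w3.png',im[...,::-1])
```

```text
[ 0.69631438 -0.01676402  0.14099133] [ 1.79890254e+02 -3.41412905e-02  7.10994684e+01]
[ 308  166   29   88 2421]
((696.6168212890625, -17.071216583251953), (66.69690704345703, 20.44585418701172), 71.07117462158203)
```

{"api": "move_arm", "payload": {
  "deltas": "0 0 0.02 0 0 0 55; 0 0 0.02 0 0 0 55; 0 0 0.02 0 0 0 55; 0 0 0.02 0 0 0 55; 0 0 0 0 0 0 55; 0 0 0 0 0 0 20; 0 0 0 0 0 0 10; 0 0 0 0 0 0 0",
  "grip_force": 80
}}

```text
t: 4.75
position: [0.6969, -0.0179, 0.0609]
orientation: [179.8, -0.0, 71.0]
ft_force: [1.7, -0.5, 1.6]
width: 0.0195
gripper_force: 79.2
```

{"api": "move_arm", "payload": {
  "deltas": "0 0 0 0 0 0 0; 0 0 0 0 0 0 0; 0 0 0 0 0 0 0"
}}

```text
t: 5.12
position: [0.6969, -0.0179, 0.0608]
orientation: [179.9, -0.0, 71.0]
ft_force: [1.4, 0.0, 4.1]
width: 0.0195
gripper_force: 79.6
```

```bash
python3 -c "
from h import *
rows([(.697,-.018,.17,71,3),(.474,.048,.17,0,8)])"
```

```text
-0.000 0.000 -0.036 0 0 0.0
-0.000 0.000 -0.036 0 0 0.0
-0.000 0.000 -0.036 0 0 0.0
--
-0.001 -0.029 -0.000 0 0 8.9
-0.006 -0.028 -0.000 0 0 8.9
-0.010 -0.027 -0.000 0 0 8.9
-0.014 -0.025 -0.000 0 0 8.9
-0.018 -0.023 -0.000 0 0 8.9
-0.021 -0.020 -0.000 0 0 8.9
-0.024 -0.016 -0.000 0 0 8.9
-0.026 -0.012 -0.000 0 0 8.9
--
```

{"api": "move_arm", "payload": {
  "deltas": "0 0 -0.03 0 0 0 0; 0 0 -0.04 0 0 0 0; 0 0 -0.04 0 0 0 0"
}}

```text
t: 5.5
position: [0.6936, -0.0175, 0.1677]
orientation: [-179.7, 0.1, 71.0]
ft_force: [0.6, -0.2, -2.2]
width: 0.0194
gripper_force: 78.9
```

{"api": "move_arm", "payload": {
  "deltas": "-0.001 -0.029 0 0 0 8.9 0; -0.006 -0.028 0 0 0 8.9 0; -0.01 -0.027 0 0 0 8.9 0; -0.014 -0.025 0 0 0 8.9 0; -0.018 -0.023 0 0 0 8.9 0; -0.021 -0.02 0 0 0 8.9 0; -0.024 -0.016 0 0 0 8.9 0; -0.026 -0.012 0 0 0 8.9 0"
}}

```text
t: 6.5
position: [0.4715, 0.048, 0.1676]
orientation: [-180.0, 0.3, -0.5]
ft_force: [-0.1, 0.1, -2.0]
width: 0.0195
gripper_force: 79.0
```

{"api": "move_arm", "payload": {
  "deltas": "0 0 0 0 0 0 0; 0 0 0 0 0 0 0; 0 0 0 0 0 0 0"
}}

```text
t: 6.88
position: [0.4749, 0.0474, 0.1693]
orientation: [180.0, 0.0, -0.2]
ft_force: [-1.3, -0.0, -2.6]
width: 0.0194
gripper_force: 79.0
```

Run:
```python
from h import *
o=r.get_obs();print(o['position'],o['orientation'],np.round(o['joints'],1))
w=vision.camera_info('wrist');im=vision.read_camera('wrist'); cv2.imwrite('pics/w4.png',im[...,::-1])
import pickle;pickle.dump(w,open('w4.pkl','wb'))
```

```text
[0.47491341 0.04736432 0.16931116] [ 1.79996432e+02  1.25536296e-02 -1.81004150e-01] [ -2.7  -3.2 114.5  -0.   68.7  87.4]
```

View pics/w4.png

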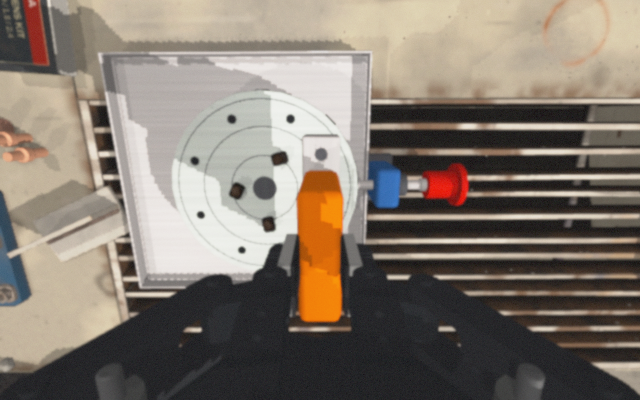

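The view shows the scraper held square across the disc. The lumps are at (280,158), (237,191) and (268,224), all on the +y side of it, and the knob is at (448,185). Lowering.

{"api": "move_arm", "payload": {
  "deltas": "0 0 0.02 0 0 0 0; 0 0 0.02 0 0 0 0; 0 0 0.009 0 0 0 0; 0 0 0.001 0 0 0 0; 0 0 0.001 0 0 0 0; 0 0 0 0 0 0 0"
}}

```text
t: 7.68
position: [0.4752, 0.0476, 0.1193]
orientation: [180.0, -0.1, -0.2]
ft_force: [-0.0, 0.2, -3.0]
width: 0.0195
gripper_force: 79.0
```

{"api": "move_arm", "payload": {
  "deltas": "0 0 0.001 0 0 0 0; 0 0 0.001 0 0 0 0; 0 0 0 0 0 0 0"
}}

```text
t: 8.05
position: [0.4743, 0.0476, 0.1165]
orientation: [180.0, 0.0, -0.2]
ft_force: [-0.5, 0.2, -2.4]
width: 0.0191
gripper_force: 79.0
```

{"api": "move_arm", "payload": {
  "deltas": "0 -0.003 0 0 0 0 0; 0 -0.005 0 0 0 0 0; 0 -0.005 0 0 0 0 0; 0 -0.005 0 0 0 0 0; 0 -0.005 0 0 0 0 0; 0 -0.005 0 0 0 0 0; 0 -0.005 0 0 0 0 0; 0 -0.005 0 0 0 0 0"
}}

```text
t: 9.05
position: [0.4746, 0.0859, 0.1165]
orientation: [180.0, -0.0, -0.2]
ft_force: [0.3, 0.0, -2.2]
width: 0.019
gripper_force: 79.0
```

{"api": "move_arm", "payload": {
  "deltas": "0 -0.005 0 0 0 0 0; 0 -0.005 0 0 0 0 0; 0 -0.005 0 0 0 0 0; 0 -0.005 0 0 0 0 0; 0 -0.005 0 0 0 0 0; 0 -0.005 0 0 0 0 0; 0 -0.005 0 0 0 0 0; 0 -0.005 0 0 0 0 0"
}}

```text
t: 10.05
position: [0.4747, 0.1259, 0.1165]
orientation: [180.0, 0.0, -0.2]
ft_force: [-0.4, -0.3, -2.5]
width: 0.0196
gripper_force: 79.0
```

{"api": "move_arm", "payload": {
  "deltas": "0 -0.005 0 0 0 0 0; 0 -0.005 0 0 0 0 0; 0 -0.005 0 0 0 0 0; 0 -0.005 0 0 0 0 0; 0 -0.005 0 0 0 0 0; 0 -0.005 0 0 0 0 0; 0 -0.005 0 0 0 0 0; 0 -0.005 0 0 0 0 0"
}}

```text
t: 11.05
position: [0.4748, 0.166, 0.1165]
orientation: [-180.0, -0.0, -0.2]
ft_force: [-0.1, 0.6, -1.7]
width: 0.0197
gripper_force: 79.0
```

{"api": "move_arm", "payload": {
  "deltas": "0 -0.005 0 0 0 0 0; 0 -0.005 0 0 0 0 0; 0 -0.005 0 0 0 0 0; 0 -0.005 0 0 0 0 0; 0 -0.005 0 0 0 0 0; 0 -0.003 0 0 0 0 0; 0 0 0 0 0 0 0; 0 0 0 0 0 0 0"
}}

```text
t: 12.05
position: [0.4749, 0.1935, 0.1165]
orientation: [180.0, 0.0, -0.2]
ft_force: [-0.9, 0.2, -2.4]
width: 0.0194
gripper_force: 79.0
```

Run:
```python
from h import *
o=r.get_obs();print(o['position'],o['orientation'])
im=vision.read_camera('wrist'); cv2.imwrite('pics/w5.png',im[...,::-1])
```

```text
[0.47491248 0.1935099  0.11648842] [ 1.79991897e+02  3.77498835e-03 -1.98083052e-01]
```

View pics/w5.png

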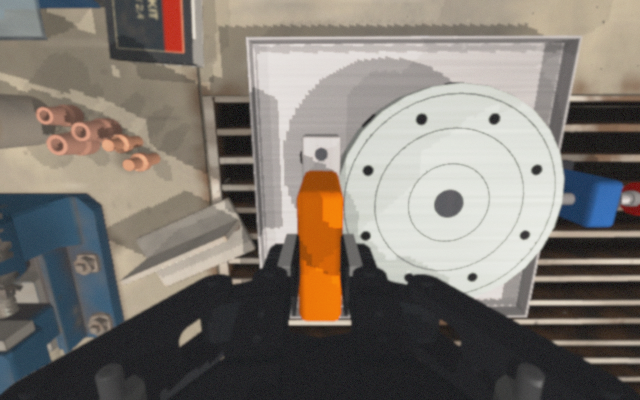

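The disc is empty: only the printed dots and the bore at (449,204) remain. One lump shows at the foot's edge at (302,156), low in the tray. I'll lift and check all three from farther back.

{"api": "move_arm", "payload": {
  "deltas": "0 0 -0.02 0 0 0 0; 0 0 -0.035 0 0 0 0; 0 0.04 0 0 0 0 0; 0 0.04 0 0 0 0 0; 0 0.04 0 0 0 0 0; 0 0 0 0 0 0 0; 0 0 0 0 0 0 0"
}}

```text
t: 12.98
position: [0.4745, 0.0737, 0.1715]
orientation: [-180.0, 0.0, -0.3]
ft_force: [0.1, -0.2, -1.3]
width: 0.0194
gripper_force: 79.3
```

Run:
```python
from h import *
o=r.get_obs();print(o['position'],o['orientation'])
im=vision.read_camera('wrist'); cv2.imwrite('pics/w6.png',im[...,::-1])
rows([(.697,-.018,.17,71,8)])
```

```text
[0.47447222 0.07369711 0.17147412] [-1.79962868e+02  2.53185125e-03 -2.51866662e-01]
0.028 0.011 0.000 0 0 -8.9
0.026 0.016 0.000 0 0 -8.9
0.023 0.019 0.000 0 0 -8.9
0.020 0.023 0.000 0 0 -8.9
0.016 0.025 0.000 0 0 -8.9
0.012 0.028 0.000 0 0 -8.9
0.007 0.029 0.000 0 0 -8.9
0.003 0.030 0.000 0 0 -8.9
--
```

View pics/w6.png

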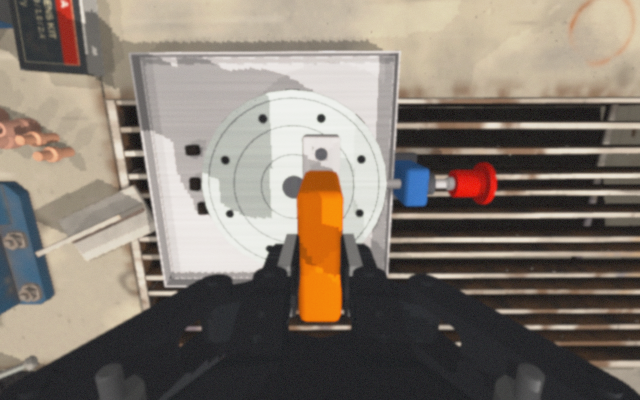

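All three lumps lie on the tray floor at (193,150), (196,184) and (203,208). Returning the scraper to its original spot.

{"api": "move_arm", "payload": {
  "deltas": "0.028 0.011 0 0 0 -8.9 0; 0.026 0.016 0 0 0 -8.9 0; 0.023 0.019 0 0 0 -8.9 0; 0.02 0.023 0 0 0 -8.9 0; 0.016 0.025 0 0 0 -8.9 0; 0.012 0.028 0 0 0 -8.9 0; 0.007 0.029 0 0 0 -8.9 0; 0.003 0.03 0 0 0 -8.9 0"
}}

```text
t: 14.02
position: [0.6984, -0.0167, 0.1708]
orientation: [-179.9, -0.0, 71.4]
ft_force: [-0.1, -0.2, -2.4]
width: 0.0195
gripper_force: 79.3
```

{"api": "move_arm", "payload": {
  "deltas": "0 0 0.02 0 0 0 0; 0 0 0.03 0 0 0 0; 0 0 0.03 0 0 0 0; 0 0 0.02 0 0 0 0; 0 0 0.004 0 0 0 0; 0 0 0 0 0 0 0; 0 0 0 0 0 0 0"
}}

```text
t: 14.9
position: [0.6989, -0.0182, 0.0695]
orientation: [179.8, -0.0, 71.0]
ft_force: [0.0, -0.8, -2.5]
width: 0.0193
gripper_force: 79.4
```

{"api": "move_arm", "payload": {
  "deltas": "0 0 0.004 0 0 0 0; 0 0 0.003 0 0 0 0; 0 0 0.001 0 0 0 0; 0 0 0 0 0 0 0; 0 0 0 0 0 0 0"
}}

```text
t: 15.52
position: [0.6982, -0.0183, 0.0608]
orientation: [179.9, -0.0, 71.0]
ft_force: [-1.8, -0.9, 5.1]
width: 0.019
gripper_force: 80.3
```

{"api": "move_arm", "payload": {
  "deltas": "0 0 0.001 0 0 0 0; 0 0 0 0 0 0 0; 0 0 0 0 0 0 0"
}}

```text
t: 15.9
position: [0.6984, -0.0184, 0.0607]
orientation: [179.9, -0.0, 71.0]
ft_force: [-2.1, 0.0, 8.3]
width: 0.0192
gripper_force: 80.7
```

Contact made. Releasing, with the fingers opened only partway to stay clear of the back edge.

{"api": "move_arm", "payload": {
  "deltas": "0 0 0 0 0 0 35; 0 0 0 0 0 0 50; 0 0 0 0 0 0 50; 0 0 0 0 0 0 50; 0 0 -0.01 0 0 0 50; 0 0 -0.02 0 0 0 50; 0 0 -0.03 0 0 0 50; 0 0 -0.04 0 0 0 50",
  "grip_force": 60
}}

```text
t: 16.9
position: [0.6972, -0.0181, 0.1602]
orientation: [-180.0, 0.0, 71.0]
ft_force: [0.4, -0.7, 0.1]
width: 0.043
gripper_force: 0.0
```

Run:
```python
from h import *
rows([(.478,.02,.2,90,8)])
```

```text
-0.004 -0.027 -0.005 0 0 -2.4
-0.003 -0.028 -0.005 0 0 -2.4
-0.002 -0.028 -0.005 0 0 -2.4
-0.001 -0.028 -0.005 0 0 -2.4
0.000 -0.028 -0.005 0 0 -2.4
0.001 -0.028 -0.005 0 0 -2.4
0.002 -0.028 -0.005 0 0 -2.4
0.004 -0.028 -0.005 0 0 -2.4
--
```

{"api": "move_arm", "payload": {
  "deltas": "-0.004 -0.027 -0.005 0 0 -2.4 60; -0.003 -0.028 -0.005 0 0 -2.4 60; -0.002 -0.028 -0.005 0 0 -2.4 60; -0.001 -0.028 -0.005 0 0 -2.4 60; 0 -0.028 -0.005 0 0 -2.4 60; 0.001 -0.028 -0.005 0 0 -2.4 60; 0.002 -0.028 -0.005 0 0 -2.4 60; 0.004 -0.028 -0.005 0 0 -2.4 60"
}}

```text
t: 17.9
position: [0.4767, 0.02, 0.2007]
orientation: [179.8, 0.0, 90.3]
ft_force: [-0.5, -0.3, 0.2]
width: 0.0513
gripper_force: 0.0
```

{"api": "move_arm", "payload": {
  "deltas": "0 0 0 0 0 0 60; 0 0 0 0 0 0 60; 0 0 0 0 0 0 60"
}}

```text
t: 18.27
position: [0.4778, 0.0198, 0.1989]
orientation: [179.9, 0.0, 90.2]
ft_force: [-0.3, 0.6, -1.1]
width: 0.0511
gripper_force: 0.0
```

Run:
```python
from h import *
o=r.get_obs();print(o['position'],o['orientation'])
w=vision.camera_info('wrist');im=vision.read_camera('wrist'); s=vision.read_camera('side')
cv2.imwrite('pics/c.png',np.vstack([im,cv2.resize(s[140:290,250:490],(640,400))])[...,::-1][::1,::1]);cv2.imwrite('pics/w7.png',cv2.resize(cv2.imread('pics/c.png'),(480,600)))
hsv=cv2.cvtColor(im[...,::-1].copy(),cv2.COLOR_BGR2HSV).astype(int);m=((hsv[...,0]<5)|(hsv[...,0]>174))&(hsv[...,1]>170)&(hsv[...,2]>90)
n,l,st,c=cv2.connectedComponentsWithStats(m.astype(np.uint8));k=1+np.argmax(st[1:,4]);print(st[k],c[k],plane(w,[c[k]],.05))
print('expected knob centre, flange px',proj(w,[[.478,-.063,.043],[.478,-.079,.043]]))
```

```text
[0.47780139 0.01975493 0.19894979] [1.79939236e+02 7.43346933e-03 9.01772259e+01]
[302 242  34  39 906] [319.06181015 263.43267108] [[ 0.47659854 -0.06931433  0.05      ]]
expected knob centre, flange px [[320.33965524 255.3628886 ]
 [320.2892883  268.34041404]]
```

View pics/w7.png

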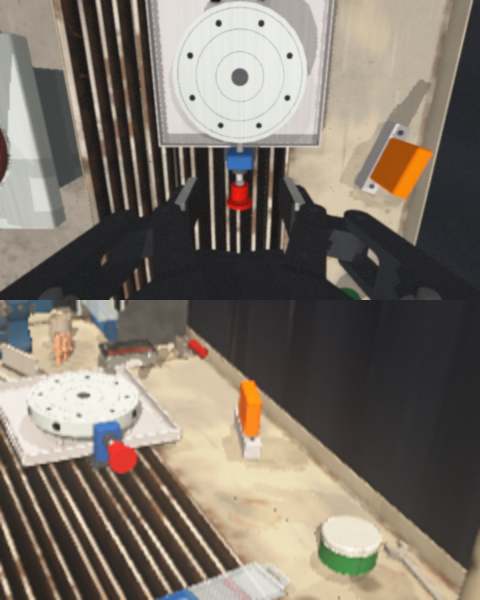

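The scraper stands upright and free on the back strip; the knob is centred between the fingers at about (319,260).

{"api": "move_arm", "payload": {
  "deltas": "-0.03 0 0.02 0 0 0 60; -0.03 0 0.03 0 0 0 60; -0.023 -0.001 0.03 0 0 -0.2 60; 0 0 0.03 0 0 0 60; 0 0 0.025 0 0 0 60; 0 0 0.017 0 0 0 60; 0 0 0 0 0 0 60; 0 0 0 0 0 0 60"
}}

```text
t: 19.38
position: [0.4771, -0.0632, 0.0473]
orientation: [179.9, 0.0, 90.4]
ft_force: [1.0, 0.9, 1.0]
width: 0.0509
gripper_force: 0.0
```

{"api": "move_arm", "payload": {
  "deltas": "0 0 0 0 0 0 40; 0 0 0 0 0 0 20; 0 0 0 0 0 0 0; 0 0 0 0 0 0 0; 0 0 0 0 0 0 0",
  "grip_force": 80
}}

```text
t: 20.0
position: [0.4761, -0.063, 0.0465]
orientation: [180.0, 0.0, 90.4]
ft_force: [-0.2, 0.2, -0.4]
width: 0.0004
gripper_force: 0.0
```

Run:
```python
from h import *
o=r.get_obs();print(o['position'],o['width'],o['ft_force'])
im=vision.read_camera('wrist'); s=vision.read_camera('side')
cv2.imwrite('pics/w8.png',np.hstack([im[150:400,120:520],cv2.resize(s[170:270,240:400],(400,250))])[...,::-1])
```

```text
[ 0.47606941 -0.06303312  0.0465391 ] 0.0004473752659928817 [-0.18595788  0.19246233 -0.36541133]
```

View pics/w8.png

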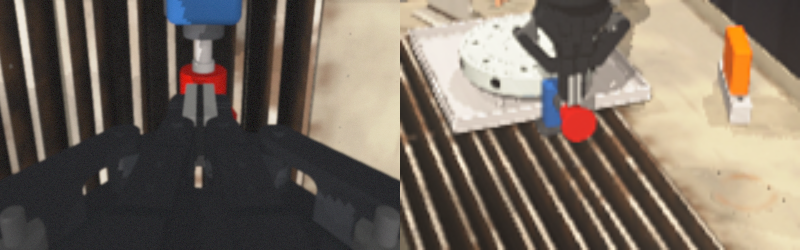

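Run:
```python
from h import *
a=vision.camera_info('scene');b=vision.camera_info('side');w=vision.camera_info('wrist')
c1,d1=ray(a,[[317.3,221.1]]);c2,d2=ray(b,[[310.5,218.6]])
A=np.c_[d1[0],-d2[0]];t=np.linalg.lstsq(A,c2-c1,rcond=None)[0];print('tri',c1+d1[0]*t[0],c2+d2[0]*t[1])
x,y=.477,-.063
for n,P in (('tip',[.476,y,.0245]),('flange',[x,-.082,.043]),('kn top near',[x,-.05,.056]),('kn side near',[x+.013,-.05,.043])): print(n,proj(b,P)[0]-[240,170],proj(w,P)[0]-[120,150])
T=np.array(w['camera_from_world']);print(-T[:3,:3].T@T[:3,3])
o=r.get_obs();print(np.round(o['joints'],2),o['effort'])
```

```text
tri [ 0.47059689 -0.09249723  0.05355626] [ 0.47097397 -0.09362663  0.05199648]
tip [68.44567982 51.45251317] [201.06999409  78.53190181]
flange [71.1506419  48.98950539] [202.65102049 120.66668738]
kn top near [67.26096502 39.21187443] [203.46798445  76.62523263]
kn side near [71.70148572 42.54744553] [226.71202528  68.54198856]
[0.47475712 0.00487299 0.20337563]
[-15.92   7.76 118.45  -0.    53.8  -16.32] [ 2.81988439e-03 -2.98940098e+01 -2.40666711e+01 -1.30285662e-04
  4.95865042e-04  2.43533884e-05]
```

The knob and fingers are both where the calibration puts them, but the fingers closed on nothing. I'll reopen and close step by step, reading the width as it goes.

{"api": "move_arm", "payload": {
  "deltas": "0 0 0 0 0 0 60; 0 0 0 0 0 0 60; 0 0 0 0 0 0 60; 0 0 0 0 0 0 60; 0 0 0 0 0 0 60",
  "grip_force": 40
}}

```text
t: 20.72
position: [0.4761, -0.063, 0.0465]
orientation: [-180.0, -0.0, 90.4]
ft_force: [0.3, 0.3, 0.9]
width: 0.0515
gripper_force: 0.0
```

Run:
```python
from h import *
o=r.get_obs();print(o['position'],o['width'],o['ft_force'])
w=vision.camera_info('wrist');im=vision.read_camera('wrist');b=vision.camera_info('side');s=vision.read_camera('side')
def red(im):
    hsv=cv2.cvtColor(im[...,::-1].copy(),cv2.COLOR_BGR2HSV).astype(int);return ((hsv[...,0]<5)|(hsv[...,0]>174))&(hsv[...,1]>150)&(hsv[...,2]>70)
m=red(im);m[:180]=0;m[:,:250]=0;m[:,400:]=0
for y in range(190,330,6):
    x=np.nonzero(m[y])[0]; 
    if len(x): print(y,x.min(),x.max(),len(x))
for P in ([.477,-.05,.056],[.464,-.05,.043],[.49,-.05,.043],[.477,-.076,.056],[.457,-.076,.043],[.497,-.076,.043],[.477,-.076,.063]):print(P,proj(w,P)[0].round(1))
ms=red(s);ms[:195]=0;ms[240:]=0;ms[:,:290]=0;ms[:,340:]=0
ys,xs=np.nonzero(ms);print('side red',xs.min(),xs.max(),ys.min(),ys.max(),xs.mean(),ys.mean())
for P in ([.457,-.082,.043],[.497,-.082,.043],[.477,-.082,.063],[.477,-.082,.023]):print(P,proj(b,P)[0].round(1))
```

```text
[ 0.47610342 -0.06302508  0.046503  ] 0.051450276378387484 [0.28113225 0.3100955  0.92196878]
214 306 337 7
220 300 346 24
226 299 346 48
232 299 346 48
238 300 345 46
244 299 345 47
250 299 345 47
256 294 350 57
262 289 354 66
268 288 355 68
274 288 354 67
280 294 350 57
286 302 343 42
[0.477, -0.05, 0.056] [323.4 226.6]
[0.464, -0.05, 0.043] [299.6 218.2]
[0.49, -0.05, 0.043] [346.6 218.5]
[0.477, -0.076, 0.056] [322.9 272.4]
[0.457, -0.076, 0.043] [287.9 261. ]
[0.497, -0.076, 0.043] [357.4 261.4]
[0.477, -0.076, 0.063] [323.  279.1]
side red 304 318 210 226 310.6033519553073 218.54189944134077
[0.457, -0.082, 0.043] [304.1 220.2]
[0.497, -0.082, 0.043] [318.1 217.7]
[0.477, -0.082, 0.063] [311.2 212.5]
[0.477, -0.082, 0.023] [311.1 225.3]
```

{"api": "move_arm", "payload": {
  "deltas": "0 0 0 0 0 0 45; 0 0 0 0 0 0 35; 0 0 0 0 0 0 35"
}}

```text
t: 21.2
position: [0.4761, -0.063, 0.0465]
orientation: [-180.0, -0.0, 90.4]
ft_force: [0.7, 0.5, 0.1]
width: 0.0297
gripper_force: 0.0
```

{"api": "move_arm", "payload": {
  "deltas": "0 0 0 0 0 0 25; 0 0 0 0 0 0 25; 0 0 0 0 0 0 25"
}}

```text
t: 21.58
position: [0.4761, -0.063, 0.0465]
orientation: [-180.0, 0.0, 90.4]
ft_force: [-0.2, -0.0, 0.6]
width: 0.0212
gripper_force: 0.0
```

Run:
```python
from h import *
o=r.get_obs();print(o['position'],o['width'],o['ft_force'],o['gripper_force'])
im=vision.read_camera('wrist')
hsv=cv2.cvtColor(im[...,::-1].copy(),cv2.COLOR_BGR2HSV).astype(int);m=((hsv[...,0]<5)|(hsv[...,0]>174))&(hsv[...,1]>150)&(hsv[...,2]>70)
for y in range(208,300,6):
    x=np.nonzero(m[y,250:400])[0]+250
    print(y,(x.min(),x.max(),len(x)) if len(x) else '', 'gray', im[y,270:380:6].mean(1).astype(int).tolist())
```

```text
[ 0.47608299 -0.06303281  0.04649346] 0.021234948731512077 [-0.15747859 -0.03551517  0.61535807] 0.0
208  gray [34, 30, 31, 135, 155, 30, 38, 54, 153, 170, 135, 33, 27, 36, 73, 119, 37, 29, 28]
214 (np.int64(307), np.int64(337), 6) gray [31, 34, 32, 128, 158, 27, 47, 93, 155, 160, 152, 49, 32, 35, 81, 122, 44, 32, 26]
220 (np.int64(300), np.int64(346), 24) gray [36, 29, 33, 116, 163, 47, 56, 94, 162, 171, 153, 66, 58, 33, 92, 128, 45, 24, 31]
226 (np.int64(299), np.int64(346), 48) gray [35, 35, 29, 106, 162, 72, 70, 74, 69, 66, 72, 80, 73, 33, 117, 137, 46, 33, 28]
232 (np.int64(299), np.int64(346), 48) gray [34, 31, 33, 102, 155, 70, 70, 73, 79, 98, 89, 80, 66, 45, 133, 155, 55, 26, 29]
238 (np.int64(299), np.int64(341), 43) gray [30, 25, 74, 121, 64, 62, 74, 72, 93, 92, 91, 75, 51, 120, 121, 172, 47, 30, 32]
244 (np.int64(300), np.int64(341), 42) gray [39, 41, 114, 124, 46, 62, 82, 69, 97, 88, 78, 81, 45, 114, 122, 74, 40, 29, 33]
250 (np.int64(299), np.int64(341), 43) gray [42, 42, 119, 122, 36, 62, 85, 93, 98, 93, 86, 84, 40, 78, 122, 95, 38, 38, 23]
256 (np.int64(298), np.int64(
[... 184 characters left out ...]
66, 64, 44, 36, 117, 118, 43, 41, 33]
268 (np.int64(298), np.int64(340), 43) gray [45, 48, 139, 87, 26, 62, 60, 66, 58, 64, 66, 55, 46, 58, 200, 69, 40, 43, 37]
274 (np.int64(298), np.int64(341), 44) gray [44, 40, 48, 85, 31, 63, 54, 58, 57, 57, 52, 59, 45, 61, 172, 36, 40, 50, 48]
280 (np.int64(297), np.int64(342), 46) gray [45, 42, 43, 40, 36, 87, 89, 88, 81, 78, 82, 78, 61, 63, 46, 40, 41, 44, 44]
286 (np.int64(302), np.int64(341), 40) gray [40, 38, 40, 36, 24, 49, 81, 97, 97, 87, 86, 78, 53, 64, 48, 37, 42, 41, 42]
292  gray [43, 35, 39, 39, 41, 33, 36, 34, 191, 31, 31, 37, 30, 63, 48, 40, 42, 39, 39]
298  gray [42, 37, 42, 40, 61, 40, 30, 33, 204, 38, 28, 32, 34, 64, 47, 43, 42, 46, 44]
```

Run:
```python
from h import *
w=vision.camera_info('wrist');o=r.get_obs();p=np.array(o['position'])
print('shut-ish(half .0106): tip front corner for tip offset below TCP')
for hw in (.0106,.0257):
  for f in (.0,.011):
    for dz in (.022,.017,.01,0,-.01): print(hw,f,dz,proj(w,p+[-hw,f,-dz])[0].round(1),proj(w,p+[hw,f,-dz])[0].round(1))
a=cv2.imread('pics/c.png')[:400];g=cv2.cvtColor(a,cv2.COLOR_BGR2GRAY)
print('w7 left finger columns 225..300 gray')
for y in range(216,300,5): print(y,g[y,222:300:4].tolist())
```

```text
shut-ish(half .0106): tip front corner for tip offset below TCP
0.0106 0.0 0.022 [304.1 228.4] [338.2 228.7]
0.0106 0.0 0.017 [303.7 231.4] [338.6 231.6]
0.0106 0.0 0.01 [303.1 235.7] [339.3 236. ]
0.0106 0.0 0 [302.1 242.6] [340.5 242.8]
0.0106 0.0 -0.01 [301.  250.3] [341.7 250.5]
0.0106 0.011 0.022 [304.  211.6] [338.6 211.8]
0.0106 0.011 0.017 [303.6 214.1] [339.1 214.3]
0.0106 0.011 0.01 [302.9 217.9] [339.8 218.1]
0.0106 0.011 0 [302.  223.8] [341.  224.1]
0.0106 0.011 -0.01 [300.9 230.5] [342.3 230.8]
0.0257 0.0 0.022 [279.8 228.3] [362.4 228.8]
0.0257 0.0 0.017 [278.8 231.2] [363.5 231.8]
0.0257 0.0 0.01 [277.2 235.6] [365.2 236.1]
0.0257 0.0 0 [274.8 242.4] [367.7 243. ]
0.0257 0.0 -0.01 [272.1 250.1] [370.6 250.7]
0.0257 0.011 0.022 [279.3 211.4] [363.2 212. ]
0.0257 0.011 0.017 [278.3 213.9] [364.3 214.5]
0.0257 0.011 0.01 [276.7 217.7] [366.  218.3]
0.0257 0.011 0 [274.2 223.6] [368.7 224.3]
0.0257 0.011 -0.01 [271.4 230.3] [371.7 231. ]
w7 left finger columns 225..300 gray
216 [119, 35, 28, 71, 51, 168, 45, 29, 93, 143, 32, 28, 28, 28, 108, 170, 24, 28, 34, 47]
221 [133,
[... 709 characters left out ...]

261 [191, 89, 41, 32, 92, 107, 108, 81, 31, 30, 33, 28, 33, 30, 38, 185, 57, 30, 35, 26]
266 [147, 40, 35, 63, 106, 107, 101, 37, 27, 34, 33, 32, 32, 35, 40, 188, 57, 33, 29, 35]
271 [34, 37, 36, 74, 110, 118, 84, 32, 24, 23, 22, 35, 34, 28, 26, 186, 62, 32, 36, 27]
276 [31, 38, 35, 38, 36, 114, 87, 39, 32, 28, 33, 25, 21, 31, 29, 184, 70, 36, 38, 29]
281 [42, 38, 35, 35, 34, 52, 53, 36, 29, 29, 34, 37, 28, 32, 31, 177, 74, 34, 17, 30]
286 [31, 38, 39, 35, 38, 43, 26, 38, 32, 25, 34, 26, 25, 29, 29, 177, 78, 28, 30, 31]
291 [33, 40, 35, 40, 35, 37, 36, 40, 29, 34, 41, 28, 26, 26, 30, 172, 90, 28, 31, 32]
296 [31, 35, 35, 36, 34, 34, 37, 35, 27, 27, 145, 39, 26, 25, 33, 176, 105, 24, 31, 21]
```

The finger tips appear well above where the nominal geometry puts them, so they probably closed over the top of the knob. I'll reopen, lower 15 mm (still clear of the bench either way) and retry.

{"api": "move_arm", "payload": {
  "deltas": "0 0 0 0 0 0 65; 0 0 0 0 0 0 65; 0 0 0 0 0 0 65; 0 0.001 0.005 0 0 0 65; 0 0 0.005 0 0 0 65; 0 0 0.005 0 0 0 65; 0 0 0 0 0 0 65; 0 0 0 0 0 0 65"
}}

```text
t: 22.62
position: [0.4771, -0.063, 0.0314]
orientation: [-180.0, -0.0, 90.4]
ft_force: [-0.1, -1.0, 0.5]
width: 0.0553
gripper_force: 0.0
```

{"api": "move_arm", "payload": {
  "deltas": "0 0 0 0 0 0 45; 0 0 0 0 0 0 30; 0 0 0 0 0 0 20; 0 0 0 0 0 0 15; 0 0 0 0 0 0 15"
}}

```text
t: 23.25
position: [0.4779, -0.0631, 0.032]
orientation: [179.9, 0.0, 90.4]
ft_force: [0.7, 0.4, 2.5]
width: 0.0217
gripper_force: 37.8
```

Contact at last, but on the knob's upper flank (upward force, narrow chord). Reopening and going about 11 mm lower.

{"api": "move_arm", "payload": {
  "deltas": "0 0 0 0 0 0 60; 0 0 0 0 0 0 65; 0 0 0 0 0 0 65; 0 0 0 0 0 0 65; 0 0 0.004 0 0 0 65; 0 0 0.003 0 0 0 65; 0 0 0 0 0 0 65"
}}

```text
t: 24.12
position: [0.4766, -0.0629, 0.024]
orientation: [-179.9, -0.0, 90.4]
ft_force: [0.2, 0.6, -0.3]
width: 0.0554
gripper_force: 0.0
```

{"api": "move_arm", "payload": {
  "deltas": "0 0 0.002 0 0 0 65; 0 0 0.002 0 0 0 65; 0 0 0 0 0 0 65; 0 0 0 0 0 0 65"
}}

```text
t: 24.62
position: [0.4771, -0.063, 0.0205]
orientation: [180.0, 0.0, 90.4]
ft_force: [-0.1, 0.9, -0.9]
width: 0.0556
gripper_force: 0.0
```

{"api": "move_arm", "payload": {
  "deltas": "0 0 0 0 0 0 45; 0 0 0 0 0 0 30; 0 0 0 0 0 0 15; 0 0 0 0 0 0 10; 0 0 0 0 0 0 10"
}}

```text
t: 25.25
position: [0.4779, -0.0631, 0.021]
orientation: [179.9, 0.0, 90.4]
ft_force: [1.6, 1.4, 1.6]
width: 0.0242
gripper_force: 39.4
```

{"api": "move_arm", "payload": {
  "deltas": "0 0 0 0 0 0 0; 0 0 0 0 0 0 0; -0.003 0 0 0 0 0 0; -0.003 0 0 0 0 0 0; -0.003 0 0 0 0 0 0; -0.003 0 0 0 0 0 0",
  "grip_force": 100
}}

```text
t: 26.0
position: [0.4779, -0.0733, 0.0212]
orientation: [179.9, -0.2, 90.3]
ft_force: [1.0, 7.3, 7.7]
width: 0.0223
gripper_force: 98.1
```

{"api": "move_arm", "payload": {
  "deltas": "-0.003 0 0 0 0 0 0; -0.003 0 0 0 0 0 0; -0.001 0 0 0 0 0 0; 0 0 0 0 0 0 0; 0 0 0 0 0 0 0"
}}

```text
t: 26.62
position: [0.4778, -0.0797, 0.0212]
orientation: [179.9, -0.3, 90.3]
ft_force: [1.8, 7.4, 8.3]
width: 0.0224
gripper_force: 98.1
```

{"api": "move_arm", "payload": {
  "deltas": "-0.001 0 0 0 0 0 0; -0.001 0 0 0 0 0 0; 0 0 0 0 0 0 0; 0 0 0 0 0 0 0"
}}

```text
t: 27.12
position: [0.4779, -0.0811, 0.0212]
orientation: [179.9, -0.3, 90.3]
ft_force: [2.0, 10.9, 7.9]
width: 0.0226
gripper_force: 98.2
```

{"api": "move_arm", "payload": {
  "deltas": "-0.001 0 0 0 0 0 0; -0.001 0 0 0 0 0 0; 0 0 0 0 0 0 0; 0 0 0 0 0 0 0"
}}

```text
t: 27.62
position: [0.4779, -0.0811, 0.0212]
orientation: [180.0, -0.5, 90.2]
ft_force: [3.2, 16.4, 9.0]
width: 0.023
gripper_force: 98.3
```

{"api": "move_arm", "payload": {
  "deltas": "-0.001 0 0 0 0 0 0; -0.001 0 0 0 0 0 0; 0 0 0 0 0 0 0; 0 0 0 0 0 0 0"
}}

```text
t: 28.12
position: [0.4778, -0.0811, 0.0212]
orientation: [180.0, -0.7, 90.2]
ft_force: [3.5, 23.3, 10.2]
width: 0.0224
gripper_force: 98.5
```

Run:
```python
from h import *
o=r.get_obs();print(o['position'],o['ft_force'])
b=vision.camera_info('side')
def cen(s):
    hsv=cv2.cvtColor(s[...,::-1].copy(),cv2.COLOR_BGR2HSV).astype(int);m=((hsv[...,0]<5)|(hsv[...,0]>174))&(hsv[...,1]>150)&(hsv[...,2]>70)
    m[:195]=0;m[245:]=0;m[:,:290]=0;m[:,340:]=0
    ys,xs=np.nonzero(m);return xs.mean(),ys.mean(),len(xs)
print('was',cen(cv2.imread('pics/side0.png')[...,::-1]),'now',cen(vision.read_camera('side')))
print('pred shift per 18mm',proj(b,[.477,-.1,.043])-proj(b,[.477,-.082,.043]))
```

```text
[ 0.47784042 -0.08109739  0.02118026] [ 3.54616418 23.25987331 10.20153742]
was (np.float64(310.6179775280899), np.float64(218.58988764044943), 178) now (np.float64(313.2529411764706), np.float64(222.14705882352942), 170)
pred shift per 18mm [[2.27731932 3.31318219]]
```

The tool has stopped at 18 mm of travel and the force keeps climbing (23 N). The camera shift also matches 18 mm, so the plunger is at its hard stop. Checking it holds, then handing in.

{"api": "move_arm", "payload": {
  "deltas": "0 0 0 0 0 0 0; 0 0 0 0 0 0 0; 0 0 0 0 0 0 0; 0 0 0 0 0 0 0; 0 0 0 0 0 0 0; 0 0 0 0 0 0 0"
}}

```text
t: 28.92
position: [0.4779, -0.0811, 0.0212]
orientation: [180.0, -0.7, 90.2]
ft_force: [2.7, 22.3, 11.2]
width: 0.0228
gripper_force: 98.5
```

```bash
python3 -c "
from h import *
o=r.get_obs();print(o['position'],o['ft_force'],o['width'])
print(r.finish_job())"
```

```text
[ 0.47786665 -0.08112477  0.0212032 ] [ 2.72237742 22.26337469 11.16743711] 0.022760318080281672
the job is handed in; nothing more can be done
None
```

Job handed in at about 29 s: all three slag lumps are in the tray, the scraper stands released on the back strip, and the plunger is held at its hard stop; the first closes on the knob missed, so I gripped lower.

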